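# Clear a jammed cedar stub from the frame jig

## Robot

A 7-joint arm with a two-finger parallel gripper is mounted at the origin on the work surface. World frame = base frame: x ahead of the robot, y to its left, z up, the work surface at z = 0. Lengths are in m, angles in rad, forces in N, time in s.
With the tool pointing down it reaches from about 0.35 to 0.9 m from the base axis. Payload 8.1 kg.
Tool frame: the origin (TCP) lies at the very end of the fingers, on their centre line; the grasp point (between the pads) lies 19 mm behind it (arm.grip_point_offset is the distance from the TCP to the grasp point, in m); z points along the fingers, y is the line along which they close (so a half turn about z gives the same grasp; the last joint's range is limited). The gripper opens to 92 mm and grips with 3 to 60 N. Pads are 19 mm wide; open, the fingers measure 130 mm over their backs; the gripper's body (75 mm by 190 mm) begins 47 mm behind the grasp point.
Start: joints at [-1.364, 0.434, 0.025, 1.573, -0.012, 1.134, -0.075], TCP at [0.191, 0.595, 0.227] pointing down, gripper open.
Joint ranges: [-2.62, 2.62], [-0.44, 2.09], [-1.27, 1.32], [0.08, 2.57], [-1.32, 4.46], [0.12, 2], [-2.74, 2.74]. Speed limits (rad/s): [2.22, 2.22, 3.01, 3.01, 3.14, 3.14, 3.14].

## Interface

Orientations are given as a rotation vector (axis times angle).
In Python, from station import arm gives the robot as it stands.
- The arm moves only by the shell command python3 jog.py 'ROWS' [OPENING] [FORCE]. ROWS is a JSON list of rows, 1 to 12 of them, each of 6 numbers: dx, dy, dz in m, then a rotation vector rx, ry, rz in rad; each row is the pose to reach, as a shift and turn from the pose commanded when the command began, along the tool's axes at that moment; what a row does not reach only later rows make up. A row lasts 1/12 s, in which the tool goes at most 0.0417 m and 0.125 rad, less where a joint would pass 70% of its speed; a pose out of reach is approached as far as the arm can. OPENING is the finger opening in m, set as the command begins (- or left out keeps the last). The fingers move at their own pace and stop on an object; FORCE is the grip in N (left out, the last holds). Time passes only in rows, so rows that do not move let the fingers close. It prints the time, the measured TCP pose, the force, the opening and the grip force at its end.
- arm.observe(): the state, without advancing time (a new reading comes with each control period).
- arm.grab_frame(name): name is "scene" or "side" or "wrist"; returns the picture (480x640x3 uint8, red, green, blue); there is no depth.
- arm.calibration(name): a dict with "K" (3x3 intrinsics, pixels), "T" (4x4, takes a point from camera to world coordinates). Camera axes: x right, y down, z forward; pixel columns grow to the right and rows downward; lengths in m; the calibration is good to about 2 mm. A picture is of the moment at which its call begins: read the wrist's pose just before it. calibration takes no time and is no camera call; for the wrist camera it gives the pose at the moment of the call.
- arm.close_job(): hands the job in; it is judged then, once.
The state is a dict: "t": time; "joints": joint angles; "joint_velocities": joint speeds; "joint_efforts": joint torques, N m; "position": TCP position; "tool_rot": TCP orientation; "contact_force": force on the tool from outside, world axes, zero at the start; "wrist_torque": the same for the moment, N m; "grip_width": finger opening in m; "finger_force": force on a finger pad.
Only numpy, scipy, OpenCV 4.12 (cv2) and the standard library are available. Lean on these libraries where they do the work, as an engineer would, in place of code of your own. Each camera call takes 0.05 s, during which the arm holds its last target. There are 200 camera calls.

## Task

A short broken cedar stub is jammed inside one of the two square tubes of the black iron frame jig; the other tube holds a longer, whole stick. Slide the gate at the tray end sideways by its upright post until its window is in front of the stub's tube, then push the stub right through from the open end with the push rod so that it drops into the jig's catch tray, without ever touching the stub by hand. Draw the rod out and lay it flat on the bare counter, and leave the whole stick, the clay pot, the jar, the bundle of end bars and the scraper where they are.

Things in the scene. Friction and masses are not known exactly. Their poses are not given: they have to be found in the camera images.
- jig: Fixed frame jig: iron base plate 110 (x) x 170 (y) x 10 mm with two parallel square steel tubes along x, axes at y = -30 and +30 mm, 70 mm above the counter. Origin: on the counter under the tubes' middle; z up. Tubes run from open entries at x = -50 to exits at x = +50 mm; tops 86 mm high; roof slots 13 mm wide show the wood. The gate plate is at x = 58 to 62 mm, 150 mm wide, 96 mm high.
- entry_a (a point): Centre of the entry of the tube at jig y = -30 mm. Both tubes: 32 mm wide outside; clear bore from 10.5 mm on the -y side to 10 mm on the +y side of the axis, and 60 to 82 mm above the counter. A spring strip on the +y side of the bore grips the wood: about 4 to 10 N along the tube is needed to move the stub.
- entry_b (a point): Centre of the entry of the tube at jig y = +30 mm; same bore. Behind the entries, the clay pot and the honey jar stand close on either side (60 mm or more clear of the nearer tube's axis).
- tray (a point): Centre of the floor of the jig's fixed open aluminium catch tray beyond the gate. The tray covers jig x = 56 to 191, y = -85 to +85 mm; rim 30 mm above the counter, floor 3 mm.
- gate (a joint): Position (m) of the sliding steel gate along the jig's y axis, -0.032 to +0.032 (end stops). At 0 its solid parts shut both tubes; its window, 30 mm wide and 54 to 88 mm above the counter, is in front of the tube at jig y = +30 mm when the joint reads +0.030 and of the other at -0.030. Friction about 2 N; it stays where it is left.
- gate_post (a point): Centre of the top end of the gate's upright round steel post, 12 mm in diameter, from 96 to 146 mm above the counter, in the middle of the gate; it moves with the gate.
- gate_window (a point): Centre of the gate's window, 70 mm above the counter.
- stub: Broken cedar stub, square 20 x 20 mm, 60 mm long along its x axis, about 20 g, lying wholly inside one of the tubes, its near end 2 to 14 mm inside the entry. Origin: centre of its underside. Its x axis is parallel to the jig's at the start.
- whole_stick: Whole cedar stick, square 20 x 20 mm, 110 mm long along x, in the other tube, its end standing 11 to 23 mm out of the entry. Origin: centre of its underside. To be left there.
- rod: Push rod lying loose on the counter, all aluminium, 0.19 kg: a square handle 90 mm long (x = -45 to +45 mm), 24 mm wide and high, and from its front face a round rod 12 mm in diameter, 160 mm long, along the rod's +x, its axis at mid-height of the handle, 12 mm above the handle's underside. Origin: centre of the handle's underside. The balance point is about 30 mm ahead of the handle's middle.
- rod_tip (a point): Centre of the round rod's front end, 205 mm ahead of the handle's middle.
- rod_grip (a point): Centre of the square handle, 12 mm above the counter when the rod lies flat.
- pot: Brown clay pot of brass eyelets, 76 mm across at the rim, 62 mm high, 0.35 kg, loose, beside the jig's entry end. Origin: centre of its underside. Bystander.
- jar: Full honey jar of amber glass with a brass lid, 62 mm across, 90 mm high, 0.4 kg, loose, standing behind and beside the jig's entry end on its -y side. Origin: centre of its underside. Bystander.
- bundle: Strapped bundle of four flat cedar end bars, together 204 x 56 x 20 mm, long along x, lying beside the jig. Origin: centre of its underside. Bystander.
- scraper: Flat cappings scraper, 205 mm long along x (wooden handle from x = -90 to +30 mm, 18 mm high, steel blade 50 mm wide from x = 30 to 115 mm), lying beside the tray. Origin: under the front half of the handle, on the counter. Bystander.

How it is judged:
By the outcome, as a careful person would: the job done as asked, in the order asked, and still so for the second after the job is handed in, with the robot touching nothing.
It also fails if it takes over 58 s, if anything falls off the work surface, if the arm or the gripper's body presses on something with over 40 N, if the wrist force passes 120 N, or if a joint passes its speed limit or range.

## Working session

There is one attempt and no reset: what is moved stays moved. The work goes in short steps, Python scripts to look and compute and a shell command to move; the robot and the scene stay as the last step left them, time stands still between calls to the robot, and variables do not carry over. Pictures are saved under pics/ and viewed, at most 10 in all, crops included, and the job is handed in when it is done.

```bash
ls; mkdir -p pics
python3 - <<'E'
from station import arm
import cv2
for n in ("scene","side"):
    im=arm.grab_frame(n); cv2.imwrite(f"pics/{n}0.png",im[:,:,::-1])
    c=arm.calibration(n); print(n,c["K"],c["T"])
s=arm.observe(); print(s)
E
```

```text
jog.py
pics
station.py
scene [[450.74654647   0.         312.53666152]
 [  0.         450.74654647 238.56832176]
 [  0.           0.           1.        ]] [[ 0.06551656  0.57016775 -0.81891167  1.13936541]
 [ 0.99780803 -0.0297755   0.05909785 -0.10680383]
 [ 0.00931218 -0.82098853 -0.57086874  0.54004539]
 [ 0.          0.          0.          1.        ]]
side [[620.88368617   0.         321.50646125]
 [  0.         620.88368617 238.26488611]
 [  0.           0.           1.        ]] [[-0.99383197 -0.0614177   0.09233575  0.45532364]
 [-0.10984473  0.65959367 -0.7435525   0.69074765]
 [-0.01523679 -0.74910884 -0.66227169  0.78508275]
 [ 0.          0.          0.          1.        ]]
{'t': 0.1, 'joints': array([-1.36357831,  0.43515864,  0.02495984,  1.57401192, -0.01159438,
        1.13396166, -0.07511038]), 'joint_velocities': array([ 0.00081079, -0.00159263, -0.00088794, -0.00293469,  0.00116898,
       -0.00191427,  0.0009154 ]), 'joint_efforts': array([ 4.35915324e-03, -6.69128537e+01,  9.88405757e-01, -3.15141428e+01,
       -6.04655966e-02,  3.75246350e-02,  7.75033004e-05]), 'position': array([0.19046027, 0.5948005 , 0.22601771]), 'tool_rot': array([-4.84803966e-01, -3.10386947e+00,  2.18632409e-03]), 'contact_force': array([ 1.14790835,  0.55469236, -0.14276953]), 'wrist_torque': array([-0.01201789,  0.00319887,  0.01957989]), 'finger_force': 0.0, 'grip_width': 0.0922566868045537}
```
View pics/scene0.png

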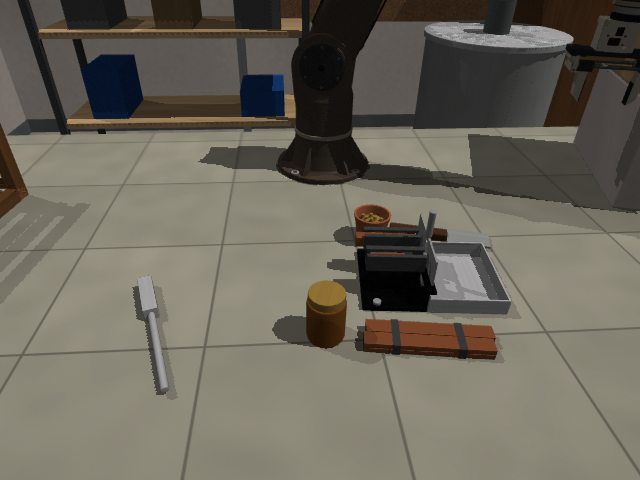

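View pics/side0.png

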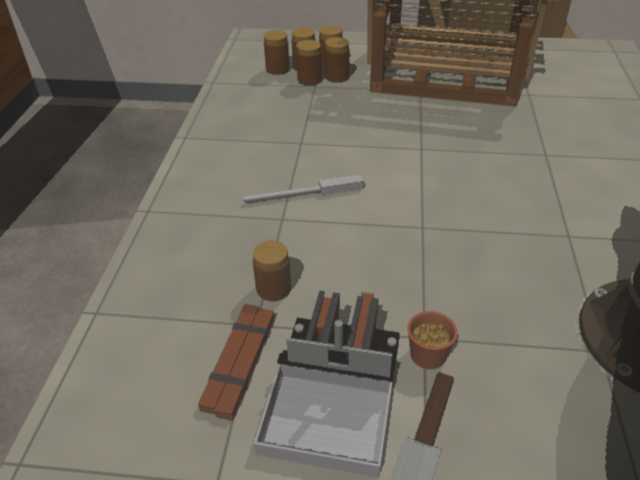

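The scene view shows the jig at about (400,270), with its +x axis towards the tray, which is world +y. The jar is at (326,315), the pot at (372,215), and the rod runs from its handle (147,295) to its tip (164,387). The side view shows the wood in both tubes. The right-hand stick, (367,295) and nearer the robot, stands out of its entry, so the stub looks to be in the left-hand tube. I'll enlarge both.

Run:
```python
import cv2,numpy as np
a=cv2.imread("pics/side0.png")[280:470,250:410]; b=cv2.imread("pics/scene0.png")[200:320,350:510]
a=cv2.resize(a,None,fx=3,fy=3,interpolation=cv2.INTER_CUBIC)[:600]
b=cv2.resize(b,(320*3//3*1,240),interpolation=cv2.INTER_CUBIC)
r=cv2.resize(cv2.imread("pics/side0.png")[160:220,230:390],(320,120),interpolation=cv2.INTER_CUBIC)
s=cv2.resize(cv2.imread("pics/scene0.png")[270:400,110:200],(180,260)[::1],interpolation=cv2.INTER_CUBIC)
o=np.zeros((600,800,3),np.uint8); o[:a.shape[0],:480]=a[:600]; o[:240,480:]=b; o[240:360,480:]=r; o[340:600,480:660]=s
o[240:360,480:]=r
cv2.imwrite("pics/crop0.png",o)
```

View pics/crop0.png

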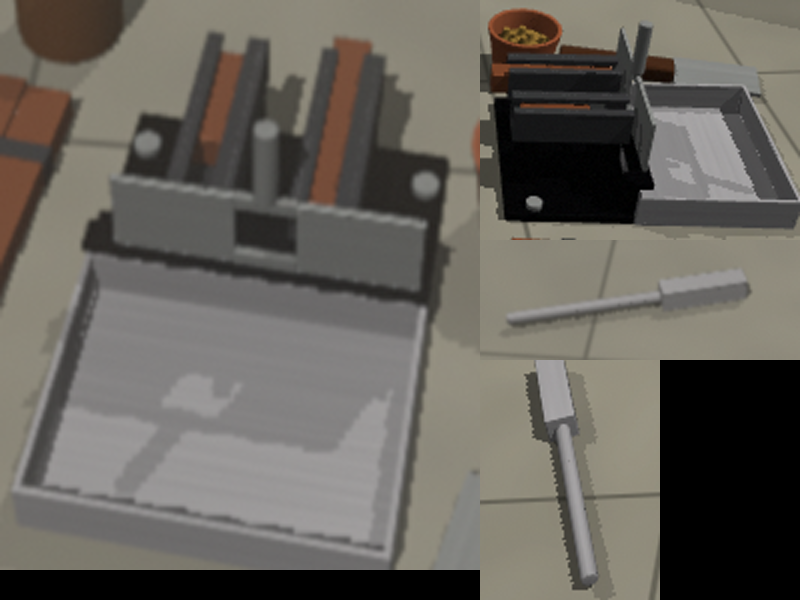

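The crops show the wood in the left-hand tube (jig −y) starting inside its entry, so that is the stub, and the gate has to go to −0.030. Post top: side (338,323), scene (433,212). Rod tip: side (245,200), scene (164,388). I'll fit the jig and rod poses to these points, and triangulate heights.

```bash
cat > h.py <<'E'
import numpy as np, cv2
from scipy.optimize import least_squares
from station import arm
def proj(c,P):
    P=np.atleast_2d(P); T=np.linalg.inv(c["T"]); q=P@T[:3,:3].T+T[:3,3]; q=q@c["K"].T; return q[:,:2]/q[:,2:]
def tri(obs):  # list of (calib,(u,v))
    return least_squares(lambda X:np.concatenate([(proj(c,X)-uv).ravel() for c,uv in obs]),[.5,0,.05]).x
def tow(p,P):
    c,s=np.cos(p[2]),np.sin(p[2]); P=np.array(P,float)
    return np.c_[p[0]+c*P[:,0]-s*P[:,1],p[1]+s*P[:,0]+c*P[:,1],P[:,2]]
def tool(v): # world vector -> tool axes
    from scipy.spatial.transform import Rotation as R
    return R.from_rotvec(arm.observe()["tool_rot"]).inv().apply(v)
E
cat > fit.py <<'E'
from h import *
S,D=arm.calibration("scene"),arm.calibration("side")
# jig: cam, local mm, moves with gate?, pixel
J=[(D,(191,-85,30),0,(255,443.3)),(D,(191,85,30),0,(381.7,465)),(D,(62,-75,96),1,(287.3,339.3)),(D,(62,75,96),1,(392,353.3)),
(D,(60,0,146),1,(338.3,322.7)),(D,(-50,-46,86),0,(319.5,291.5)),(D,(-50,-14,86),0,(340,293)),(D,(-50,14,86),0,(356,293.5)),(D,(-50,46,86),0,(378,299)),
(S,(191,85,30),0,(478.5,239)),(S,(191,-85,30),0,(507,302)),(S,(56,-85,30),0,(430,302.5)),(S,(-50,-46,86),0,(365.5,255)),(S,(50,-46,86),0,(426,256.5)),(S,(-50,46,86),0,(365,229)),(S,(-55,-85,10),0,(362.5,310)),(S,(60,0,146),1,(433,212))]
Rd=[(D,(205,0,12),0,(245,200)),(D,(45,12,24),0,(320,183)),(D,(45,12,0),0,(321,193.5)),(D,(-45,12,24),0,(364,179)),(D,(-45,12,0),0,(365,186)),(D,(-45,-12,24),0,(361,174.5)),
(S,(205,0,12),0,(164,388)),(S,(45,12,24),0,(158.5,307.5)),(S,(45,-12,24),0,(144,310)),(S,(45,-12,0),0,(145,316.5)),(S,(45,12,0),0,(158.5,311)),(S,(-45,-12,24),0,(139,278)),(S,(-45,12,24),0,(151,276))]
def fit(L,x0):
    def f(p):
        r=[]
        for c,P,m,uv in L:
            P=np.array(P)/1000.+np.array([0,p[3]*m if len(p)>3 else 0,0])
            r.append(proj(c,tow(p,[P]))[0]-uv)
        return np.array(r).ravel()
    s=least_squares(f,x0,loss="soft_l1",f_scale=1.); print(np.round(s.x,4)); print(np.round(f(s.x).reshape(-1,2),1).tolist()); return s.x
fit(J,[.6,.15,1.57,0]); fit(Rd,[.55,-.35,0])
print("post",tri([(D,(338.3,322.7)),(S,(433,212))]),"tip",tri([(D,(245,200)),(S,(164,388))]))
E
python3 fit.py
```

```text
[0.5024 0.0805 1.4861 0.0048]
[[0.3, 0.2], [0.1, 0.6], [-1.1, -0.1], [-0.1, 1.3], [0.4, -0.6], [-0.9, -1.6], [-1.1, -0.4], [0.8, 1.5], [-0.5, -1.3], [2.4, 2.1], [3.1, -2.3], [-1.0, -4.4], [0.8, 1.1], [0.2, 0.7], [-2.6, -3.0], [-0.8, -4.4], [-1.1, -1.2]]
[ 0.5399 -0.3471  0.3306]
[[-1.5, -0.5], [1.7, 3.9], [0.8, 2.7], [0.2, 1.7], [-1.2, 4.0], [0.1, -0.4], [0.4, 0.6], [-1.3, -1.9], [-2.0, -0.5], [-0.0, 3.6], [1.4, 5.2], [-2.1, -1.3], [-0.1, -2.6]]
post [0.50350766 0.14166817 0.14505482] tip [ 0.73117732 -0.2819696   0.00987877]
```

The jig is at (0.502, 0.0805) with yaw about 1.486, and the post top is at (0.503, 0.141, 0.145). That matches the text's 146 mm. Next I go above the post.

```bash
cat >> h.py <<'E'
def row(pos,yaw): # TCP target, world yaw of tool y, tool pointing down -> row
    from scipy.spatial.transform import Rotation as R
    s=arm.observe(); A=R.from_rotvec(s["tool_rot"]); y=np.array([np.cos(yaw),np.sin(yaw),0]); z=np.array([0,0,-1.])
    B=R.from_matrix(np.c_[np.cross(y,z),y,z])
    print(np.round(np.r_[A.inv().apply(np.array(pos)-s["position"]),(A.inv()*B).as_rotvec()],4).tolist(), round(s["t"],2))
E
python3 -c "
from h import *
row([.5031,.1411,.225],-.085)"
```

```text
[-0.4361, -0.3368, 0.0015, -0.0011, 0.001, 1.3459] 0.1
```

```bash
r='[-0.4361,-0.3368,0,0,0,1.346]'; python3 jog.py '[[-0.4361,-0.3368,0,0,0,1.346],[-0.4361,-0.3368,0,0,0,1.346],[-0.4361,-0.3368,0,0,0,1.346],[-0.4361,-0.3368,0,0,0,1.346],[-0.4361,-0.3368,0,0,0,1.346],[-0.4361,-0.3368,0,0,0,1.346],[-0.4361,-0.3368,0,0,0,1.346],[-0.4361,-0.3368,0,0,0,1.346],[-0.4361,-0.3368,0,0,0,1.346],[-0.4361,-0.3368,0,0,0,1.346],[-0.4361,-0.3368,0,0,0,1.346],[-0.4361,-0.3368,0,0,0,1.346]]'; python3 -c "
from h import *
row([.5031,.1411,.225],-.085)"
```

```text
t: 1.1
position: [0.4748, 0.1817, 0.2267]
tool_rot: [-2.32, -2.118, -0.0]
contact_force: [0.5, 1.7, 0.2]
grip_width: 0.0923
finger_force: 0.0
[-0.0379, 0.0319, 0.0017, -0.0001, -0.0002, -0.0061] 1.1
```

```bash
python3 jog.py '[[-0.038,0.032,0,0,0,0],[-0.038,0.032,0,0,0,0],[-0.038,0.032,0,0,0,0]]'
python3 - <<'E'
from h import *
row([.5031,.1411,.225],-.085)
c=arm.calibration("wrist"); im=arm.grab_frame("wrist"); np.savez("w1",K=c["K"],T=c["T"])
cv2.imwrite("pics/w1.png",im[:,:,::-1]); print(c["T"].round(3))
L=lambda p:tow([.5024,.0805,1.4861],np.array(p)/1e3)
print(proj(c,L([(60,5,146),(-50,-46,86),(-50,-14,86),(-50,14,86),(-50,46,86),(50,-46,86),(50,46,86)])).round(0).tolist())
E
```

```text
t: 1.35
position: [0.5044, 0.1392, 0.2267]
tool_rot: [2.32, 2.117, -0.001]
contact_force: [-0.2, 0.9, 0.0]
grip_width: 0.0917
finger_force: 0.0
[0.0018, -0.0015, 0.0017, 0.0007, 0.0014, -0.0065] 1.35
[[ 0.996 -0.087 -0.021  0.511]
 [-0.09  -0.964 -0.25   0.205]
 [ 0.002  0.251 -0.968  0.384]
 [ 0.     0.     0.     1.   ]]
[[310.0, 244.0], [367.0, 340.0], [332.0, 341.0], [302.0, 341.0], [268.0, 341.0], [370.0, 236.0], [264.0, 237.0]]
```

View pics/w1.png

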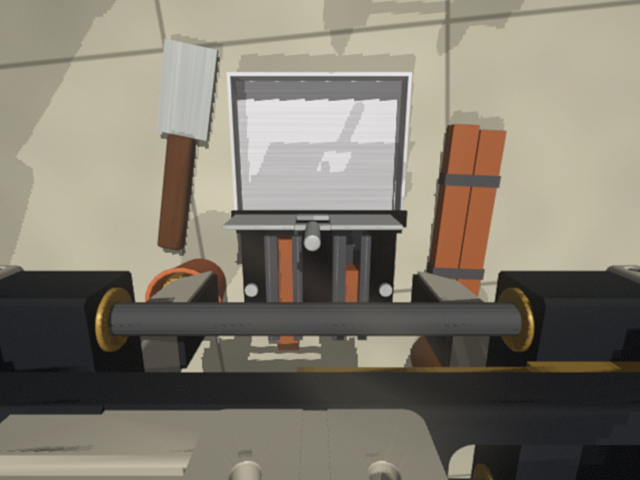

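The post top is at (313,242), 3 px from the prediction. The stub is in the right-hand tube (351,285) and the whole stick is in the left-hand one, standing out at (288,345). Next I go down around the post and close on it gently.

```bash
python3 jog.py '[[0.002,0,0.04,0,0,0],[0.002,0,0.08,0,0,0],[0.002,0,0.115,0,0,0],[0.002,0,0.115,0,0,0]]'; python3 jog.py '[[0,0,0,0,0,0],[0,0,0,0,0,0],[0,0,0,0,0,0],[0,0,0,0,0,0],[0,0,0,0,0,0],[0,0,0,0,0,0]]' 0.0 8
cat > j.py <<'E'
from h import *
s=arm.observe(); p=s["position"]; d=p[:2]-[.5024,.0805]; c,q=np.cos(1.4861),np.sin(1.4861)
print("jig frame mm",((d@[c,q])*1e3).round(1),((d@[-q,c])*1e3).round(1),(p[2]*1e3).round(1),s["grip_width"].round(4),s["finger_force"],s["t"])
E
python3 j.py
```

```text
t: 1.73
position: [0.4978, 0.1459, 0.1061]
tool_rot: [-2.307, -2.126, 0.015]
contact_force: [-1.3, -0.2, -0.3]
grip_width: 0.0915
finger_force: 0.0
t: 2.23
position: [0.5036, 0.1453, 0.1128]
tool_rot: [2.314, 2.125, 0.003]
contact_force: [-0.1, -0.9, 0.5]
grip_width: 0.0564
finger_force: 0.0Traceback (most recent call last):
  File "j.py", line 3, in <module>
    print("jig frame mm",((d@[c,q])*1e3).round(1),((d@[-q,c])*1e3).round(1),(p[2]*1e3).round(1),s["grip_width"].round(4),s["finger_force"],s["t"])
                                                                                                ^^^^^^^^^^^^^^^^^^^^^
AttributeError: 'float' object has no attribute 'round'
```

```bash
sed -i 's/s\["grip_width"\].round(4)/round(s["grip_width"],4)/' j.py; python3 jog.py '[[-0.003,0,0,0,0,0],[-0.003,0,0,0,0,0],[-0.003,0,0,0,0,0],[-0.003,0,0,0,0,0],[-0.003,0,0,0,0,0],[-0.003,0,0,0,0,0],[-0.003,0,0,0,0,0],[-0.003,0,0,0,0,0],[-0.003,0,0,0,0,0]]'; python3 j.py
```

```text
t: 2.98
position: [0.5028, 0.1419, 0.1117]
tool_rot: [2.314, 2.125, 0.0]
contact_force: [0.1, -0.1, -1.1]
grip_width: 0.0119
finger_force: 8.0
jig frame mm 61.3 4.8 111.7 0.0119 7.999890893697739 2.9833
```

Gripped, with the gate reading about +4.8 mm. I slide it 35 mm along tool +y.

```bash
python3 jog.py '[[0,0.005,0,0,0,0],[0,0.011,0,0,0,0],[0,0.017,0,0,0,0],[0,0.023,0,0,0,0],[0,0.029,0,0,0,0],[0,0.0352,0,0,0,0],[0,0.0352,0,0,0,0],[0,0.0352,0,0,0,0]]'; python3 j.py
```

```text
t: 3.65
position: [0.5391, 0.1386, 0.1117]
tool_rot: [2.314, 2.123, 0.002]
contact_force: [2.3, -1.0, -1.7]
grip_width: 0.0118
finger_force: 8.0
jig frame mm 61.0 -31.7 111.7 0.0118 7.999923080205917 3.65
```

```bash
python3 jog.py '[[0,0,0,0,0,0],[0,0,0,0,0,0]]'; python3 j.py; python3 jog.py '[[0,0,0,0,0,0],[0,0,0,0,0,0],[0,0,0,0,0,0],[0,0,0,0,0,0]]' 0.06;  python3 jog.py '[[0,0,-0.04,0,0,0],[0,0,-0.08,0,0,0],[0,0,-0.11,0,0,0],[0,0,-0.11,0,0,0]]' 0.06
python3 - <<'E'
from h import *
for n in("side","wrist"):
    c=arm.calibration(n); im=arm.grab_frame(n); cv2.imwrite(f"pics/{n}2.png",im[:,:,::-1])
a=cv2.imread("pics/side2.png")[280:430,260:410];cv2.imwrite("pics/side2c.png",cv2.resize(a,None,fx=4,fy=4,interpolation=cv2.INTER_CUBIC))
row([.5458,-.345,.20],.3306-np.pi/2)
E
```

```text
t: 3.82
position: [0.5381, 0.1387, 0.1117]
tool_rot: [2.314, 2.124, 0.0]
contact_force: [2.1, -2.4, -3.0]
grip_width: 0.0121
finger_force: 8.0
jig frame mm 61.0 -30.7 111.7 0.0121 7.999850437045097 3.8167
t: 4.15
position: [0.5377, 0.1392, 0.1118]
tool_rot: [-2.313, -2.125, -0.0]
contact_force: [-0.5, -0.0, -1.2]
grip_width: 0.0335
finger_force: 0.0
t: 4.48
position: [0.5411, 0.1395, 0.228]
tool_rot: [2.312, 2.122, 0.014]
contact_force: [1.5, 0.0, -0.4]
grip_width: 0.0582
finger_force: 0.0
[-0.4821, 0.0482, 0.0223, 0.001, -0.003, 1.1555] 4.58
```

View pics/side2c.png

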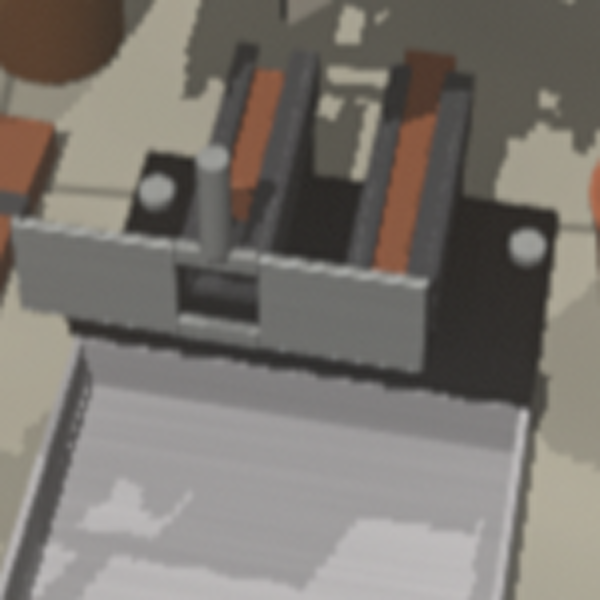

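The window now sits in front of the left-hand tube, the stub's. The window spans (178–262, 260–320) in the crop. Now to hover over the rod and measure it with the wrist camera.

```bash
python3 jog.py '[[-0.482,0.048,0,0,0,1.156],[-0.482,0.048,0,0,0,1.156],[-0.482,0.048,0,0,0,1.156],[-0.482,0.048,0,0,0,1.156],[-0.482,0.048,0,0,0,1.156],[-0.482,0.048,0,0,0,1.156],[-0.482,0.048,0,0,0,1.156],[-0.482,0.048,0,0,0,1.156],[-0.482,0.048,0,0,0,1.156],[-0.482,0.048,0,0,0,1.156],[-0.482,0.048,0,0,0,1.156],[-0.482,0.048,0,0,0,1.156]]'; python3 jog.py '[[0,0,0,0,0,0],[0,0,0,0,0,0],[0,0,0,0,0,0]]'
python3 - <<'E'
from h import *
row([.5458,-.345,.20],.3306-np.pi/2)
c=arm.calibration("wrist"); im=arm.grab_frame("wrist"); np.savez("w3",K=c["K"],T=c["T"])
cv2.imwrite("pics/w3.png",im[:,:,::-1])
print(proj(c,tow([.5399,-.3471,.3306],np.array([(205,0,12),(45,12,24),(45,-12,24),(-45,12,24),(-45,-12,24)])/1e3)).round(0).tolist())
E
```

```text
t: 5.58
position: [0.5427, -0.3496, 0.2201]
tool_rot: [3.099, 0.51, -0.004]
contact_force: [0.1, 0.4, 1.2]
grip_width: 0.0601
finger_force: 0.0
t: 5.83
position: [0.5444, -0.3443, 0.2202]
tool_rot: [-3.097, -0.515, 0.003]
contact_force: [-0.8, 0.5, -0.5]
grip_width: 0.0602
finger_force: 0.0
[0.0011, 0.0011, 0.0202, -0.0023, 0.0013, -0.0008] 5.83
[[315.0, -5.0], [303.0, 176.0], [327.0, 176.0], [304.0, 263.0], [327.0, 263.0]]
```

View pics/w3.png

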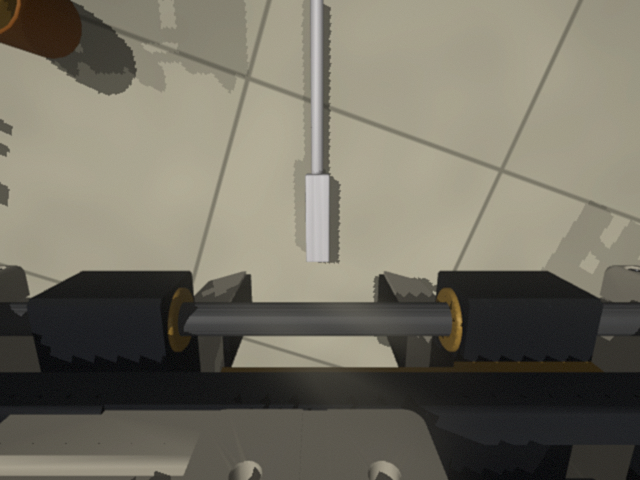

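The handle's top corners are at (306,175), (329,175), (307,262) and (329,262). That is 2 px (about 2 mm) to the right of the prediction, and the yaw agrees. I aim for a grasp 18 mm ahead of the handle's middle, near the balance point.

```bash
python3 -c "
from h import *
row([.5576,-.3432,.004],.3306-np.pi/2)"
```

```text
[0.0123, 0.0042, 0.2165, -0.0022, 0.0007, 0.0005] 5.88
```

```bash
python3 jog.py '[[0.012,0.004,0.04,0,0,0],[0.012,0.004,0.08,0,0,0],[0.012,0.004,0.12,0,0,0],[0.012,0.004,0.16,0,0,0],[0.012,0.004,0.19,0,0,0],[0.012,0.004,0.205,0,0,0],[0.012,0.004,0.2145,0,0,0],[0.012,0.004,0.2145,0,0,0],[0.012,0.004,0.2145,0,0,0]]' 0.06; python3 -c "
from h import *
row([.5576,-.3432,.004],.3306-np.pi/2)"
```

```text
t: 6.63
position: [0.5583, -0.3454, 0.0085]
tool_rot: [3.098, 0.516, 0.002]
contact_force: [-0.8, 0.1, 0.6]
grip_width: 0.0602
finger_force: 0.0
[0.0001, -0.0023, 0.0045, 0.0011, -0.001, -0.0003] 6.63
```

```bash
python3 jog.py '[[0,0,0.004,0,0,0],[0,0,0.004,0,0,0],[0,0,0.004,0,0,0],[0,0,0.004,0,0,0],[0,0,0.004,0,0,0],[0,0,0.004,0,0,0],[0,0,0.004,0,0,0],[0,0,0.004,0,0,0],[0,0,0.004,0,0,0]]' 0 45; python3 -c "
from h import *
row([.5576,-.3432,.004],.3306-np.pi/2)"
```

```text
t: 7.38
position: [0.5575, -0.3451, 0.0035]
tool_rot: [-3.099, -0.516, -0.0]
contact_force: [-0.2, 1.5, 5.4]
grip_width: 0.0237
finger_force: 45.0
[0.0007, -0.0018, -0.0005, -0.0002, -0.0003, -0.0008] 7.38
```

Gripped, with the opening at 23.7 mm. I lift, then compute the pre-entry pose.

```bash
python3 jog.py '[[0,0,-0.02,0,0,0],[0,0,-0.05,0,0,0],[0,0,-0.09,0,0,0],[0,0,-0.13,0,0,0],[0,0,-0.16,0,0,0],[0,0,-0.16,0,0,0]]'; python3 -c "
from h import *
row([.5104,-.1832,.16],-.0847)"
```

```text
t: 7.88
position: [0.5596, -0.3482, 0.1698]
tool_rot: [3.093, 0.514, 0.011]
contact_force: [0.2, -1.2, -1.8]
grip_width: 0.0235
finger_force: 45.0
[0.0067, -0.1721, 0.0085, 0.01, -0.0008, -1.157] 7.88
```

```bash
python3 jog.py '[[0.003,-0.03,0,0,0,-0.116],[0.005,-0.07,0,0,0,-0.232],[0.006,-0.11,0,0,0,-0.348],[0.0067,-0.14,0,0,0,-0.464],[0.0067,-0.172,0,0,0,-0.58],[0.0067,-0.172,0,0,0,-0.696],[0.0067,-0.172,0,0,0,-0.812],[0.0067,-0.172,0,0,0,-0.928],[0.0067,-0.172,0,0,0,-1.044],[0.0067,-0.172,0,0,0,-1.157],[0.0067,-0.172,0,0,0,-1.157],[0.0067,-0.172,0,0,0,-1.157]]';python3 jog.py '[[0,0,0,0,0,0],[0,0,0,0,0,0],[0,0,0,0,0,0]]'
python3 - <<'E'
from h import *
row([.5104,-.1832,.16],-.0847)
for n in("scene","side","wrist"):
    c=arm.calibration(n); im=arm.grab_frame(n); cv2.imwrite(f"pics/{n}4.png",im[:,:,::-1])
    if n=="wrist": np.savez("w4",K=c["K"],T=c["T"])
a=cv2.imread("pics/side4.png")[200:400,230:470]; b=cv2.imread("pics/scene4.png")[160:330,220:460]; w=cv2.imread("pics/wrist4.png")[0:300,180:460]
o=np.zeros((600,800,3),np.uint8); o[:333,:400]=cv2.resize(a,(400,333),interpolation=3); o[333:600,:376]=cv2.resize(b,(376,267),interpolation=3); o[:429,400:]=cv2.resize(w,(400,429),interpolation=3)
cv2.imwrite("pics/c4.png",o)
E
```

```text
t: 8.88
position: [0.5077, -0.1805, 0.1627]
tool_rot: [-2.317, -2.121, 0.0]
contact_force: [-0.1, -0.6, -2.7]
grip_width: 0.0236
finger_force: 45.0
t: 9.13
position: [0.508, -0.1803, 0.163]
tool_rot: [-2.314, -2.124, 0.0]
contact_force: [-0.6, 0.6, -1.3]
grip_width: 0.0238
finger_force: 45.0
[-0.0027, 0.0026, 0.003, -0.0003, 0.0001, -0.001] 9.13
```

View pics/c4.png

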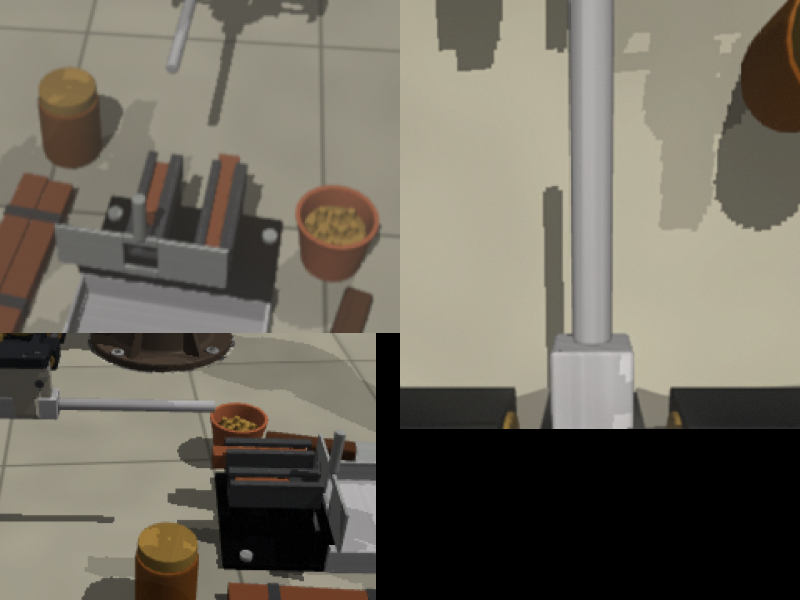

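In the crops the tip is at (172,68), which is side pixel (333.2,240.8), and at (214,406), which is scene pixel (356.6,206.6). The handle and rod are straight in the tool. I triangulate the tip and check the tube edges in the earlier wrist image.

Run:
```python
from h import *
S,D=arm.calibration("scene"),arm.calibration("side")
print("tip",tri([(D,(333.2,240.8)),(S,(356.6,206.6))]))
p=arm.observe()["position"]; e=p+np.array([.187*.0846,.187*.9964,.0085]); print("exp",e, proj(D,e),proj(S,e))
w=np.load("w1.npz"); im=cv2.imread("pics/w1.png").astype(int)
for v in (255,275,292):
    print(v,[tuple(im[v,u]) [::-1] if 0 else int(im[v,u].sum()//3) for u in range(258,376)])
L=lambda q:tow([.5024,.0805,1.4861],np.array(q)/1e3)
for x in (30,10,-10): print(proj(w,L([(x,y,86) for y in (46,36.5,23.5,14,-14,-23.5,-36.5,-46)])).round(1).tolist())
```

```text
tip [0.52335127 0.00708546 0.17146526]
exp [0.52394774 0.00600808 0.17168819] [[332.52716067 240.71327619]] [[355.56182469 206.16031815]]
255 [49, 47, 49, 48, 49, 46, 63, 85, 86, 91, 101, 99, 89, 86, 85, 89, 87, 87, 82, 67, 69, 90, 97, 107, 109, 109, 108, 109, 108, 109, 108, 109, 108, 105, 86, 82, 82, 84, 90, 100, 99, 64, 49, 49, 42, 35, 28, 32, 28, 31, 30, 28, 29, 27, 28, 30, 26, 27, 27, 27, 28, 26, 27, 26, 27, 26, 25, 28, 24, 30, 28, 28, 26, 30, 44, 67, 79, 82, 90, 104, 89, 81, 82, 81, 81, 83, 82, 78, 73, 69, 69, 70, 70, 73, 65, 43, 38, 34, 37, 40, 39, 39, 53, 76, 83, 81, 81, 89, 102, 91, 82, 77, 56, 30, 27, 26, 27, 28]
275 [39, 41, 40, 38, 40, 40, 46, 62, 83, 83, 93, 105, 91, 84, 84, 84, 84, 83, 83, 80, 78, 90, 91, 94, 106, 106, 107, 105, 106, 107, 106, 108, 106, 105, 92, 84, 82, 83, 85, 93, 97, 88, 84, 80, 59, 43, 40, 43, 44, 43, 42, 43, 42, 42, 42, 41, 43, 41, 40, 37, 39, 39, 39, 37, 37, 38, 37, 34, 36, 37, 36, 34, 33, 39, 49, 75, 81, 87, 99, 93, 84, 79, 79, 81, 80, 79, 81, 89, 97, 105, 105, 104, 105, 107, 105, 104, 104, 106, 105, 98, 66, 52, 75, 79, 81, 80, 84, 98, 91, 82, 78, 
[... 212 characters left out ...]
 83, 77, 61, 44, 39, 37, 41, 42, 38, 42, 43, 43, 43, 42, 45, 45, 44, 43, 46, 45, 43, 44, 46, 44, 45, 46, 44, 45, 44, 43, 45, 48, 59, 80, 83, 83, 89, 85, 81, 81, 81, 80, 81, 80, 83, 89, 91, 101, 104, 101, 102, 104, 102, 102, 104, 105, 97, 73, 58, 68, 78, 82, 82, 83, 87, 86, 82, 80, 72, 45, 31, 31, 33, 33, 33, 31]
[[264.6, 259.1], [275.4, 259.1], [290.2, 259.0], [301.0, 258.9], [332.9, 258.8], [343.8, 258.7], [358.6, 258.6], [369.4, 258.6]]
[[265.5, 280.5], [276.1, 280.5], [290.7, 280.4], [301.4, 280.3], [332.8, 280.2], [343.4, 280.1], [358.0, 280.0], [368.6, 280.0]]
[[266.3, 301.3], [276.8, 301.2], [291.2, 301.1], [301.7, 301.1], [332.6, 300.9], [343.1, 300.9], [357.4, 300.8], [367.9, 300.7]]
```

The tip is within 1.2 mm of where it should be, and the tube edges match the jig fit to 0.5 px. Next I lower it to the bore axis.

```bash
python3 jog.py '[[-0.0027,0.0026,0.03,0,0,0],[-0.0027,0.0026,0.06,0,0,0],[-0.0027,0.0026,0.085,0,0,0],[-0.0027,0.0026,0.1005,0,0,0],[-0.0027,0.0026,0.1005,0,0,0],[-0.0027,0.0026,0.1005,0,0,0],[-0.0027,0.0026,0.1005,0,0,0],[-0.0027,0.0026,0.1005,0,0,0]]'
python3 - <<'E'
from h import *
row([.5104,-.1832,.0625],-.0847)
o=np.zeros((600,800,3),np.uint8)
for n,sl,pos in(("side",np.s_[250:350,270:400],0),("scene",np.s_[190:290,300:430],400)):
    im=arm.grab_frame(n)[:,:,::-1].copy(); cv2.imwrite(f"pics/{n}5.png",im)
    c=arm.calibration(n)
    cv2.imwrite("pics/x.png",im)
    o[:308 if 0 else 308,pos:pos+400]=cv2.resize(im[sl],(400,308),interpolation=3)
    e=tow([.5024,.0805,1.4861],[(-.075,-.0303,.071),(-.05,-.0303,.071)]); print(n,proj(c,e).round(1).tolist())
cv2.imwrite("pics/c5.png",o[:308])
E
python3 j.py
```

```text
t: 9.95
position: [0.5114, -0.1836, 0.0641]
tool_rot: [2.312, 2.125, 0.002]
contact_force: [-0.1, -0.4, -1.0]
grip_width: 0.0239
finger_force: 45.0
[0.0004, -0.0011, 0.0016, 0.0023, 0.0003, 0.0005] 9.95
side [[331.5, 286.6], [328.6, 297.9]]
scene [[350.4, 257.3], [364.9, 257.6]]
jig frame mm -262.3 -31.2 63.9 0.0235 44.98635470867157 10.05
```

View pics/c5.png

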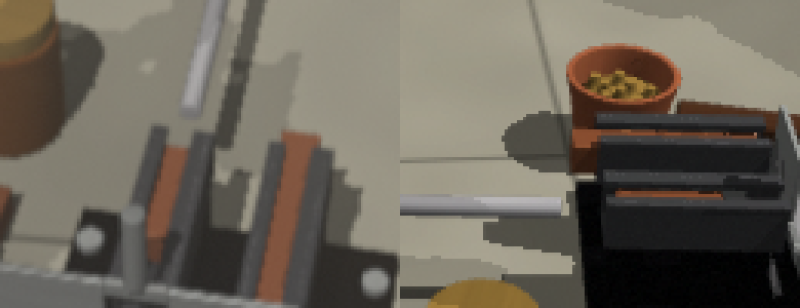

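The tip is at side (332.1,285.1) and scene (352.6,256.9), within 2 px of the expected points and in line with the stub's tube. Start the push.

```bash
python3 jog.py '[[0.006,-0.0009,0.0013,0,0,0],[0.012,-0.0009,0.0013,0,0,0],[0.018,-0.0009,0.0013,0,0,0],[0.024,-0.0009,0.0013,0,0,0],[0.03,-0.0009,0.0013,0,0,0],[0.036,-0.0009,0.0013,0,0,0],[0.042,-0.0009,0.0013,0,0,0],[0.048,-0.0009,0.0013,0,0,0],[0.054,-0.0009,0.0013,0,0,0],[0.06,-0.0009,0.0013,0,0,0],[0.066,-0.0009,0.0013,0,0,0],[0.072,-0.0009,0.0013,0,0,0]]'; python3 j.py
```

```text
t: 11.05
position: [0.5156, -0.1125, 0.0616]
tool_rot: [2.313, 2.124, -0.001]
contact_force: [0.1, -6.2, -1.1]
grip_width: 0.0239
finger_force: 45.0
jig frame mm -191.2 -29.4 61.6 0.0239 44.986626505851746 11.05
```

Pushing with 6 N. On to the exit, slower at the end.

```bash
python3 jog.py '[[0.006,0.0008,0,0,0,0],[0.012,0.0008,0,0,0,0],[0.018,0.0008,0,0,0,0],[0.024,0.0008,0,0,0,0],[0.03,0.0008,0,0,0,0],[0.036,0.0008,0,0,0,0],[0.041,0.0008,0,0,0,0],[0.046,0.0008,0,0,0,0],[0.051,0.0008,0,0,0,0],[0.056,0.0008,0,0,0,0],[0.061,0.0008,0,0,0,0],[0.064,0.0008,0,0,0,0]]'; python3 j.py; python3 jog.py '[[0.004,0,0,0,0,0],[0.008,0,0,0,0,0],[0.008,0,0,0,0,0],[0.008,0,0,0,0,0]]'; python3 j.py;  python3 - <<'E'
from h import *
im=arm.grab_frame("side")[:,:,::-1]
cv2.imwrite("pics/s6.png",cv2.resize(im[270:470,240:440],None,fx=3,fy=3,interpolation=3))
E
```

```text
t: 12.05
position: [0.5218, -0.0468, 0.0614]
tool_rot: [-2.312, -2.127, -0.0]
contact_force: [0.4, -0.0, -1.2]
grip_width: 0.024
finger_force: 45.0
jig frame mm -125.2 -30.1 61.4 0.024 44.98622953891754 12.05
t: 12.38
position: [0.5224, -0.0396, 0.0614]
tool_rot: [-2.312, -2.127, -0.0]
contact_force: [0.1, -0.3, -1.9]
grip_width: 0.0239
finger_force: 45.0
jig frame mm -118.0 -30.1 61.4 0.0239 44.98626172542572 12.3833
```

View pics/s6.png

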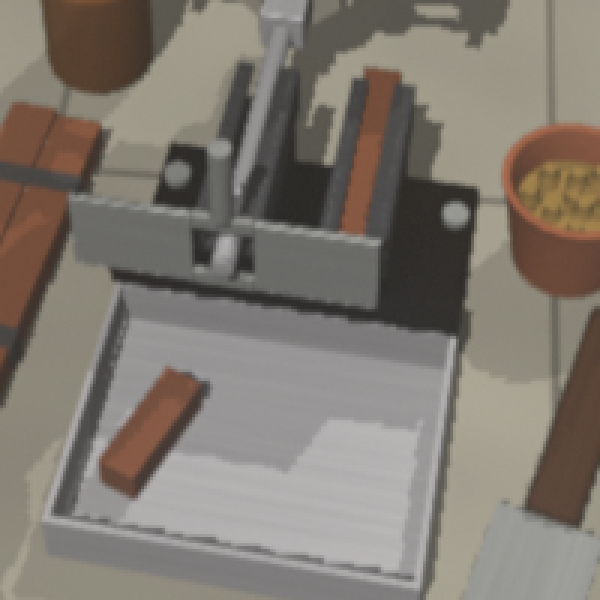

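The stub lies flat in the tray at about (150,430) in the crop, with the rod tip showing in the window at (225,255). Withdraw the rod straight back.

```bash
python3 jog.py '[[-0.006,0,0,0,0,0],[-0.018,0,0,0,0,0],[-0.031,0,0,0,0,0],[-0.044,0,0,0,0,0],[-0.057,0,0,0,0,0],[-0.07,0,0,0,0,0],[-0.083,0,0,0,0,0],[-0.096,0,0,0,0,0],[-0.109,0,0,0,0,0],[-0.123,0,0,0,0,0],[-0.14,0,0,0,0,0],[-0.16,0,0,0,0,0]]'; python3 j.py; python3 jog.py '[[-0.01,0,-0.03,0,0,0],[-0.015,0,-0.07,0,0,0],[-0.015,0,-0.1,0,0,0],[-0.015,0,-0.1,0,0,0],[-0.015,0,-0.1,0,0,0]]'; python3 -c "
from h import *
row([.5575,-.3451,.16],.3306-np.pi/2)"
```

```text
t: 13.43
position: [0.5084, -0.2008, 0.0614]
tool_rot: [-2.313, -2.126, 0.0]
contact_force: [0.1, 0.9, -2.1]
grip_width: 0.0235
finger_force: 45.0
jig frame mm -279.8 -29.7 61.4 0.0235 44.98721122741699 13.4333
t: 13.85
position: [0.5082, -0.2161, 0.1631]
tool_rot: [2.312, 2.122, 0.003]
contact_force: [-0.6, -0.7, -2.1]
grip_width: 0.0237
finger_force: 45.0
[-0.1243, 0.0602, 0.0034, 0.0038, -0.0016, 1.1545] 13.85
```

Clear of the tube and lifted. Back over the rod's original bare spot.

```bash
python3 jog.py '[[-0.03,0.015,0,0,0,0.11],[-0.06,0.03,0,0,0,0.22],[-0.09,0.045,0,0,0,0.33],[-0.124,0.06,0,0,0,0.44],[-0.124,0.06,0,0,0,0.55],[-0.124,0.06,0,0,0,0.66],[-0.124,0.06,0,0,0,0.77],[-0.124,0.06,0,0,0,0.88],[-0.124,0.06,0,0,0,0.99],[-0.124,0.06,0,0,0,1.1],[-0.124,0.06,0,0,0,1.154],[-0.124,0.06,0,0,0,1.154]]'; python3 jog.py '[[0,0,0.03,0,0,0],[0,0,0.06,0,0,0],[0,0,0.09,0,0,0],[0,0,0.12,0,0,0],[0,0,0.14,0,0,0],[0,0,0.145,0,0,0],[0,0,0.145,0,0,0],[0,0,0.145,0,0,0]]';python3 -c "
from h import *
row([.5575,-.3451,.0035],.3306-np.pi/2)"
```

```text
t: 14.85
position: [0.5559, -0.3427, 0.1594]
tool_rot: [-3.098, -0.515, 0.004]
contact_force: [-0.4, 0.7, -1.7]
grip_width: 0.0235
finger_force: 45.0
t: 15.52
position: [0.5569, -0.3435, 0.0168]
tool_rot: [3.098, 0.521, -0.0]
contact_force: [-0.1, -0.8, -0.9]
grip_width: 0.0236
finger_force: 45.0
[0.0, 0.0017, 0.0133, 0.0004, 0.0002, 0.0025] 15.52
```

```bash
python3 jog.py '[[0,0,0.004,0,0,0],[0,0,0.008,0,0,0],[0,0,0.011,0,0,0],[0,0,0.0125,0,0,0],[0,0,0.013,0,0,0],[0,0,0.013,0,0,0],[0,0,0.013,0,0,0]]'
```

```text
t: 16.1
position: [0.5572, -0.3428, 0.0036]
tool_rot: [3.098, 0.52, 0.0]
contact_force: [-1.0, 0.2, -1.5]
grip_width: 0.0238
finger_force: 45.0
```

```bash
python3 jog.py '[[0,0,0.0005,0,0,0],[0,0,0.001,0,0,0],[0,0,0.001,0,0,0]]'
```

```text
t: 16.35
position: [0.5572, -0.3429, 0.0035]
tool_rot: [-3.098, -0.52, -0.001]
contact_force: [-3.6, 2.6, 8.6]
grip_width: 0.0233
finger_force: 45.0
```

Contact with the counter at 8.6 N. Release and lift clear.

```bash
python3 jog.py '[[0,0,0,0,0,0],[0,0,0,0,0,0],[0,0,0,0,0,0],[0,0,0,0,0,0],[0,0,0,0,0,0],[0,0,0,0,0,0]]' 0.07; python3 jog.py '[[0,0,-0.02,0,0,0],[0,0,-0.06,0,0,0],[0,0,-0.1,0,0,0],[0,0,-0.14,0,0,0],[0,0,-0.18,0,0,0],[0,0,-0.2,0,0,0],[0,0,-0.2,0,0,0],[0,0,-0.2,0,0,0]]'
python3 - <<'E'
from h import *
a=arm.grab_frame("side")[:,:,::-1]; b=arm.grab_frame("scene")[:,:,::-1]
o=np.zeros((600,800,3),np.uint8)
o[:450,:400]=cv2.resize(a[120:480,200:520],(400,450),interpolation=3); o[:300,400:]=cv2.resize(b[180:420,100:420],(400,300),interpolation=3); o[300:560,400:]=cv2.resize(b[190:372,330:610],(400,260),interpolation=3)
cv2.imwrite("pics/end.png",o)
E
```

```text
t: 16.85
position: [0.5571, -0.3428, 0.0023]
tool_rot: [3.098, 0.52, -0.0]
contact_force: [0.2, 0.5, 0.2]
grip_width: 0.0592
finger_force: 0.0
t: 17.52
position: [0.5576, -0.3432, 0.2036]
tool_rot: [3.097, 0.52, 0.004]
contact_force: [-0.2, 0.2, -0.9]
grip_width: 0.0703
finger_force: 0.0
```

View pics/end.png

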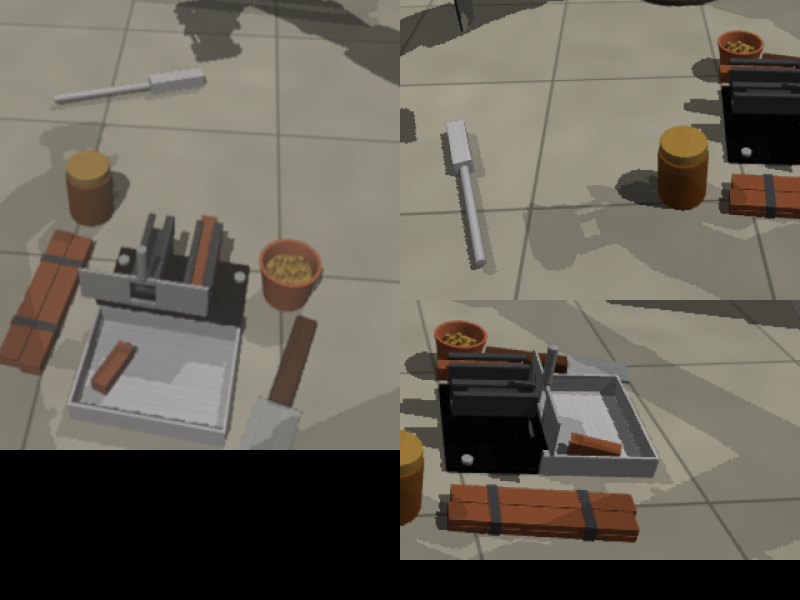

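The stub is in the tray (112,368) and the rod lies flat on the bare counter from (205,78) to (58,100). The whole stick and all the bystanders are where they were, so I hand in.

```bash
python3 -c "
from station import arm
print(arm.close_job())"
```

```text
the job is handed in; nothing more can be done
None
```

The job is handed in at about 17.5 s: the gate's window is in front of the stub's tube, the stub is in the catch tray, the rod lies flat on the bare counter, and the whole stick and other things look unmoved in the final pictures.

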